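Check the reader pen, then hold it on a canister's chip

TASK

In the medicine dispensary, take the reader pen out of its stand, push its thin rod straight down into the narrow check sleeve until its sprung tip presses on the bottom, and draw it out again. Then set the tip on the round steel disc in the lid of the canister that leans in the tilting cradle, with the pen square to the lid, press gently until the sprung tip is about half way in, and finish holding the pen there, still pressing. Do not tilt the cradle, and leave the other things where they are.

Things in the scene. Friction and masses are not known exactly. Their poses are not given: they have to be found in the camera images.
- pen: reader pen, loose, about 80 g. Square grey handle 18 x 18 x 90 mm; below it a steel rod 7 mm thick, 55 mm long, then a sprung round-ended tip 5 mm thick, 15 mm long. Origin: centre of the handle's underside; z along the pen towards the handle (handle z 0 to 90 mm, tip end z = -70 mm), x and y square to the handle's flats. Starts upright in the stand, handle's underside 80 mm above the table
- pen_tip (a point): the very end of the pen's sprung tip (moves with the tip); 70 mm below the pen's origin when not pressed; axes as the pen's
- plunger (a joint): how far the sprung tip is pushed into the pen, m: 0 out, 0.010 fully in. The spring pushes back with 1 N at 0, growing 0.4 N per mm to 5 N at 10 mm (half way: 5 mm, 3 N)
- stand: pen stand, fixed: black block 44 x 44 mm, 80 mm high, on a 70 x 60 x 6 mm foot, with an upright hole 11 mm in diameter and 74 mm deep in the middle of its top in which the pen's rod stands. Origin: centre of the underside, z up
- sleeve: check sleeve, fixed: aluminium block 34 x 34 mm, 55 mm high, on a flat grey foot 70 x 60 x 8 mm, with one upright bore 11 mm in diameter and 45 mm deep in the middle of its top, mouth chamfered 2 mm. Lower than the stand. Origin: centre of the underside, z up
- sleeve_mouth (a point): centre of the bore's mouth on top of the check sleeve, 55 mm above the table; z up
- sleeve_bottom (a point): centre of the bore's floor, 10 mm above the table; z up
- cradle: foot of the tilting cradle, fixed: grey plate 120 x 112 x 10 mm, two upright cheeks 78 mm high at y = +-51 mm, carrying a tilting cup with a white canister clipped in (73 mm across its lid, 120 mm tall). Origin: centre of the underside; y along the tilt axis, 65 mm up; the canister leans to the cradle's -x side (roughly towards the robot)
- tilt (a joint): lean of the cup and its canister, rad: 0 upright, growing as the lid leans to the cradle's -x side; stiff hinge, it stays where it is (5 N m)
- spot (a point): centre of the round steel disc (20 mm in diameter, flush with the lid, chip contact) in the middle of the leaning canister's lid, on the lid's surface, 85 mm from the tilt axis along the canister; z is square to the lid, pointing out of it
- canister_a: bystander: loose upright white canister 73 mm across and 120 mm tall with the same steel disc on its lid, standing free in the back row, not in the cradle; origin: centre of its underside. Leave alone
- canister_b: bystander: loose upright white canister 73 mm across and 120 mm tall with the same steel disc on its lid, standing free in the back row, not in the cradle; origin: centre of its underside. Leave alone
- canister_c: bystander: loose upright white canister 73 mm across and 120 mm tall with the same steel disc on its lid, standing free in the back row, not in the cradle; origin: centre of its underside. Leave alone
- cap: bystander: loose white canister lid lying flat, 73 mm across, 22 mm high, about 90 mm beyond (x) the stand; origin: centre of its underside. Leave alone
- jar: bystander: loose small jar 38 mm across, 55 mm tall, about 90 mm beyond (x) the check sleeve; origin: centre of its underside. Leave alone
- dosing_tray: bystander: loose white open tray with dividers, 100 x 70 mm, 25 mm high, at the left (+y); origin: centre of its underside. Leave alone

How it is judged:
By the outcome, as a careful person would: the job done as asked, in the order asked, and still so for the second after the job is handed in, while the arm keeps its last pose, push and grip.
It also fails if it takes over 58 s, if anything falls off the work surface, if the arm or the gripper's body presses on something with over 40 N, if the wrist force passes 120 N, or if a joint passes its speed limit or range.

ROBOT

A 7-joint arm with a two-finger parallel gripper is mounted at the origin on the work surface. World frame = base frame: x ahead of the robot, y to its left, z up, the work surface at z = 0. Lengths are in m, angles in rad, forces in N, time in s.
With the tool pointing down it reaches from about 0.35 to 0.9 m from the base axis. Payload 8.1 kg.
Tool frame: the origin (TCP) lies at the very end of the fingers, on their centre line; the grasp point (between the pads) lies 19 mm behind it; y points along the fingers, z is the direction in which the jaws open and shut, and the axes are right-handed (so a half turn about y gives the same grasp; the last joint's range is limited). The gripper opens to 92 mm and grips with 3 to 60 N. Pads are 19 mm wide; open, the fingers measure 130 mm over their backs; the gripper's body (75 mm by 190 mm) begins 47 mm behind the grasp point.
Start: joints at [-1.235, 0.434, 0.025, 1.573, -0.012, 1.134, -0.075], TCP at [0.266, 0.566, 0.227] pointing down, gripper open.
Joint ranges: [-2.62, 2.62], [-0.44, 2.09], [-1.27, 1.32], [0.08, 2.57], [-1.32, 4.46], [0.12, 2], [-2.74, 2.74]. Speed limits (rad/s): [2.22, 2.22, 3.01, 3.01, 3.14, 3.14, 3.14].

INTERFACE

Orientations are given as a rotation vector (axis times angle).
In Python, from rig import ctrl gives the robot as it stands. Calls block until the motion is done:
- ctrl.move_to(position, orientation): joint-space move of the TCP to a pose.
- ctrl.line_to(position, attitude=None, rate=0.15, guard=None): straight line of the TCP; attitude=None keeps the orientation; rate is the mean speed in m/s. With guard (N) it stops when the force on the tool has changed by that much, and returns True; else False.
- ctrl.movej(angles): joint-space move.
- ctrl.grip(opening): finger opening in m; the grip force is fixed at half the most; returns when the fingers have stopped.
- ctrl.hold(seconds).
- ctrl.ik(position, orientation): joint angles nearest the present ones, or None.
- ctrl.read_camera(name): name is "scene" or "side" or "wrist"; returns the picture (384x512x3 uint8, red, green, blue); there is no depth.
- ctrl.camera_info(name): a dict with "fov_y" (degrees; the focal length in pixels is half the picture's height over the tangent of half this angle, whatever the lens; pixels are square), "cx", "cy" (the principal point, pixels), "rvec" (rotation vector, rad) and "tvec" (3), from world to camera coordinates, as OpenCV has them. Camera axes: x right, y down, z forward; pixel columns grow to the right and rows downward; lengths in m; the calibration is good to about 2 mm. A picture is of the moment at which its call begins: read the wrist's pose just before it. camera_info takes no time and is no camera call; for the wrist camera it gives the pose at the moment of the call.
A pose or a line that the arm cannot do raises ctrl.Unreachable and nothing moves.
- ctrl.close_job(): hands the job in, once; it reports no verdict.
Readings, each from a call of its own:
- ctrl.read_time(): time.
- ctrl.read_joint_pos(): joint angles.
- ctrl.read_joint_vel(): joint speeds.
- ctrl.read_joint_efforts(): joint torques, N m.
- ctrl.read_tool_pos(): TCP position.
- ctrl.read_orientation(): TCP orientation.
- ctrl.read_contact_force(): force on the tool from outside, world axes, zero at the start.
- ctrl.read_wrist_torque(): the same for the moment, N m.
- ctrl.read_gripper_width(): finger opening in m.
Only numpy, scipy, OpenCV 4.12 (cv2) and the standard library are available. Lean on these libraries where they do the work, as an engineer would, in place of code of your own. Each camera call takes 0.05 s, during which the arm holds its last target.

## Working session

There is one attempt and no reset: what is moved stays moved. The work goes in short steps, each a Python script; the robot and the scene stay as the last script left them, time stands still between calls to the robot, and variables do not carry over. Pictures are saved under pics/ and viewed, and the job is handed in when it is done.

```bash
ls; mkdir -p pics; python3 - <<'E'
from rig import ctrl
import cv2,numpy as np
for n in ["scene","side","wrist"]:
    i=ctrl.camera_info(n);print(n,i)
    cv2.imwrite(f"pics/{n}0.png",ctrl.read_camera(n)[:,:,::-1])
print(ctrl.read_time(),ctrl.read_tool_pos(),ctrl.read_orientation(),ctrl.read_contact_force())
E
```

```text
pics
scene {'fov_y': 44.594784788186665, 'cx': 253.2556098660077, 'cy': 191.65113928749747, 'rvec': array([ 2.1060189 ,  1.42327903, -0.48383687]), 'tvec': array([-0.27538704, -0.36591006,  1.6910398 ])}
side {'fov_y': 44.47058908648532, 'cx': 257.2600825327617, 'cy': 187.37492917120417, 'rvec': array([ 2.43412995, -0.37301017,  0.11459594]), 'tvec': array([-0.60321964,  0.26649984,  1.15659518])}
wrist {'fov_y': 67.65916181508004, 'cx': 255.91908112197163, 'cy': 187.08239008519425, 'rvec': array([-2.46631313, -1.56912677, -0.19463319]), 'tvec': array([-0.62306366, -0.03221792,  0.38874026])}
0.15 [0.26541332 0.56543084 0.22611762] [-1.54444872  0.34435435 -0.34413777] [ 0.17356626 -1.29035216  0.40447514]
```

View pics/scene0.png

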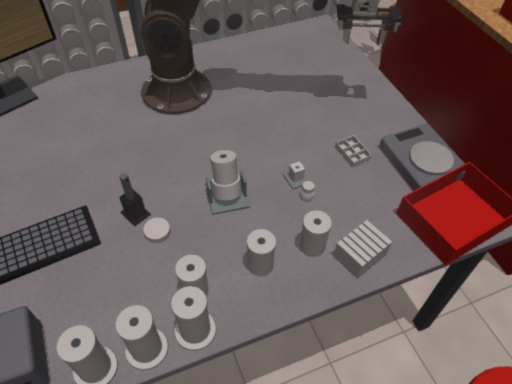

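View pics/side0.png

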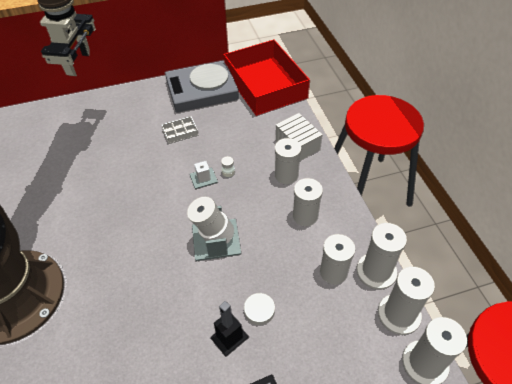

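View pics/wrist0.png

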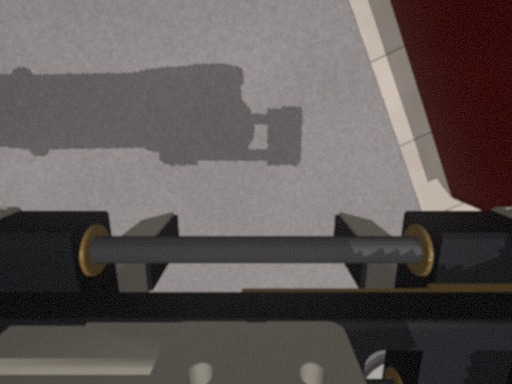

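The scene picture shows the stand with the pen at about (133,200), the cradle at (226,185) and the sleeve at (297,175). The side picture shows them at (229,330), (214,225) and (203,175). I'll zoom in on both.

```bash
cat > h.py <<'E'
import numpy as np,cv2
from scipy.spatial.transform import Rotation as Rn
def K(i):
    f=192/np.tan(np.radians(i['fov_y'])/2); return np.array([[f,0,i['cx']],[0,f,i['cy']],[0,0,1]])
def proj(i,P):
    return cv2.projectPoints(np.atleast_2d(np.float64(P)),np.float64(i['rvec']),np.float64(i['tvec']),K(i),None)[0][:,0]
def ray(i,uv):
    R=Rn.from_rotvec(i['rvec']).as_matrix(); o=-R.T@i['tvec']
    d=R.T@np.linalg.inv(K(i))@np.array([uv[0],uv[1],1.]); return o,d/np.linalg.norm(d)
def onz(i,uv,z):
    o,d=ray(i,uv); return o+d*(z-o[2])/d[2]
def tri(obs):
    A=np.zeros((3,3));b=np.zeros(3);rs=[ray(i,uv) for i,uv in obs]
    for o,d in rs:
        M=np.eye(3)-np.outer(d,d);A+=M;b+=M@o
    p=np.linalg.solve(A,b); return p,[np.linalg.norm((np.eye(3)-np.outer(d,d))@(p-o)) for o,d in rs]
def crop(img,x0,y0,x1,y1,s,name):
    c=cv2.resize(img[y0:y1,x0:x1],None,fx=s,fy=s,interpolation=cv2.INTER_CUBIC); cv2.imwrite(name,c)
E
python3 - <<'E'
from h import *
from rig import ctrl
s=cv2.imread('pics/scene0.png');d=cv2.imread('pics/side0.png')
crop(s,100,130,340,250,3.3,'pics/s0c.png');crop(d,160,150,290,360,2.8,'pics/d0c.png')
S=ctrl.camera_info('scene');D=ctrl.camera_info('side')
for n,a,b,z in [('sleeve',(297,168),(202,167),.055),('pentop',(126,177),(225,305),.17),('spot',(224,156),(207,202),.14)]:
    print(n,tri([(S,a),(D,b)]),onz(S,a,z),onz(D,b,z))
print(Rn.from_rotvec(ctrl.read_orientation()).as_matrix())
E
```

```text
sleeve (array([0.53573111, 0.22123024, 0.05278188]), [np.float64(0.0014027709924217754), np.float64(0.001402770992421886)]) [0.53857747 0.21885909 0.055     ] [0.53507425 0.22098598 0.055     ]
pentop (array([ 0.48469781, -0.25937464,  0.16423872]), [np.float64(2.8344512241341336e-05), np.float64(2.8344512241382678e-05)]) [ 0.4899367  -0.25936164  0.17      ] [ 0.4843688  -0.26206749  0.17      ]
spot (array([0.51085841, 0.00437611, 0.16799006]), [np.float64(0.001880881080712671), np.float64(0.0018808810807128123)]) [0.48786392 0.01035095 0.14      ] [0.51257159 0.02821067 0.14      ]
[[ 9.05230658e-01 -3.92755378e-04  4.24920347e-01]
 [-4.24920510e-01 -1.13188282e-03  9.05229959e-01]
 [ 1.25426104e-04 -9.99999282e-01 -1.19150484e-03]]
```

View pics/s0c.png

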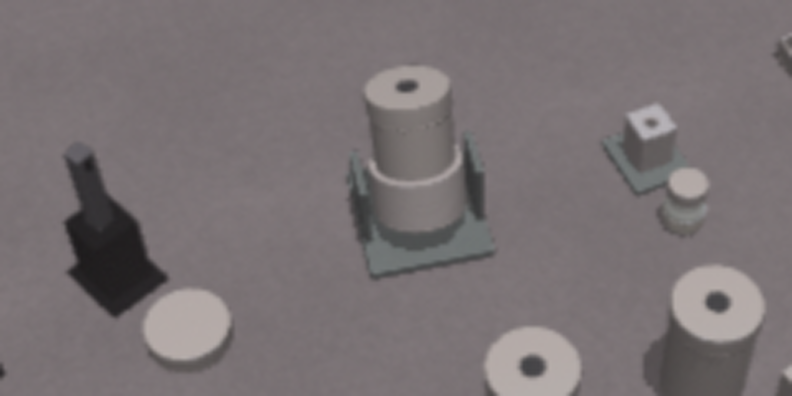

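View pics/d0c.png

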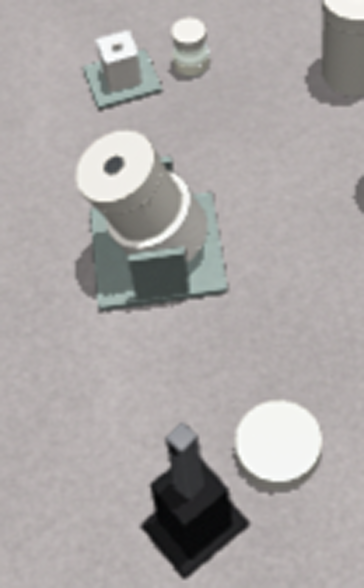

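```bash
python3 - <<'E'
from h import *
from rig import ctrl
S=ctrl.camera_info('scene');D=ctrl.camera_info('side');W=ctrl.camera_info('wrist')
for n,a,b in [('sleeve',(297.3,167.6),(201.8,166.8)),('pentop',(123.9,175.5),(225,305.7)),('spot',(223,156),(201.1,208.9))]:
    print(n,tri([(S,a),(D,b)]))
R=Rn.from_rotvec(ctrl.read_orientation()).as_matrix();t=ctrl.read_tool_pos()
Rw=Rn.from_rotvec(W['rvec']).as_matrix();o=-Rw.T@W['tvec']
Rtc=R.T@Rw.T; p=R.T@(o-t)
print('cam in tool',Rtc,p,K(W)[0,0]); np.savez('cam.npz',R=Rtc,p=p)
E
```

```text
sleeve (array([0.53521004, 0.22223066, 0.05317175]), [np.float64(0.001059862043516873), np.float64(0.0010598620435170382)])
pentop (array([ 0.48381588, -0.26356849,  0.17075634]), [np.float64(0.0003220882506218505), np.float64(0.00032208825062176406)])
spot (array([0.49358236, 0.00581879, 0.14786314]), [np.float64(0.00020840738614509187), np.float64(0.00020840738614498288)])
cam in tool [[-1.07418522e-03  9.68928046e-01  2.47340427e-01]
 [ 6.64419406e-04 -2.47339824e-01  9.68928568e-01]
 [ 9.99999202e-01  1.20514653e-03 -3.78085814e-04]] [-0.06563933 -0.15732439 -0.0009822 ] 286.4861064871722
```

```bash
cat >> h.py <<'E'
def att(a,n=(0,0,1)):
    # tool y = -n ; tool x ~ (cos a, sin a) projected
    n=np.array(n,float);n/=np.linalg.norm(n); x=np.array([np.cos(a),np.sin(a),0]); x-=n*(x@n); x/=np.linalg.norm(x)
    y=-n; return Rn.from_matrix(np.column_stack([x,y,np.cross(x,y)])).as_rotvec()
E
python3 - <<'E'
from h import *
from rig import ctrl
lim=np.array([[-2.62, 2.62], [-0.44, 2.09], [-1.27, 1.32], [0.08, 2.57], [-1.32, 4.46], [0.12, 2], [-2.74, 2.74]])
n=np.array([-np.sin(.25),0,np.cos(.25)]); sp=np.array([.4936,.0058,.148])
for ad in range(-180,180,15):
    a=np.radians(ad); out=[]
    for p,o in [((.484,-.2636,.28),att(a)),((.484,-.2636,.12),att(a)),((.535,.222,.13),att(a)),(sp+n*.11,att(a,n)),(sp+n*.18,att(a,n))]:
        q=ctrl.ik(p,o); out.append('None' if q is None else '%.2f:%s'%(np.min(np.minimum(q-lim[:,0],lim[:,1]-q)),np.round(q,1)[[0,4,6]]))
    print(ad,out)
E
```

```text
-180 ['0.17:[-0.4 -0.4 -0.7]', '0.25:[-0.3 -0.7 -0.5]', '0.66:[-0.9 -0.4 -1.7]', '0.39:[-0.8  0.1 -1.8]', '0.28:[-0.8  0.2 -1.9]']
-165 ['0.18:[-0.4 -0.4 -0.5]', '0.16:[-0.3 -0.8 -0.1]', '0.71:[-0.9 -0.4 -1.4]', '0.39:[-0.9  0.1 -1.5]', '0.27:[-0.9  0.2 -1.6]']
-150 ['0.20:[-0.4 -0.4 -0.2]', '0.14:[-0.3 -0.8  0.1]', '0.73:[-0.9 -0.3 -1.2]', '0.39:[-0.8  0.1 -1.3]', '0.27:[-0.9  0.2 -1.4]']
-135 ['0.21:[-0.4 -0.4  0. ]', '0.14:[-0.3 -0.8  0.4]', '0.74:[-0.9 -0.3 -1. ]', '0.39:[-0.8  0.1 -1. ]', '0.27:[-0.9  0.2 -1.1]']
-120 ['0.23:[-0.4 -0.4  0.3]', '0.14:[-0.3 -0.8  0.7]', '0.74:[-0.8 -0.3 -0.7]', '0.39:[-0.8  0.1 -0.7]', '0.27:[-0.9  0.2 -0.8]']
-105 ['0.25:[-0.4 -0.4  0.5]', '0.16:[-0.3 -0.8  0.9]', '0.74:[-0.8 -0.3 -0.5]', '0.39:[-0.8  0.1 -0.5]', '0.27:[-0.9  0.2 -0.6]']
-90 ['0.27:[-0.3 -0.4  0.8]', '0.15:[-0.3 -0.8  1.2]', '0.74:[-0.8 -0.2 -0.3]', '0.39:[-0.8  0.1 -0.2]', '0.27:[-0.9  0.2 -0.3]']
-75 ['0.30:[-0.3 -0.3  1. ]', '0.23:[-0.3 -0.7  1.4]', '0.75:[-0.7 -0.2 -0. ]', '0.40:[-0.8  0.1  0. ]', '0.27:[-0.9  0.2 -0.1]']
-60 ['0.31:[-0.3 -0.3  1.3]', '0.40:[-0.2 -0.6  1.5]',
[... 1234 characters left out ...]
[-0.4 -0.4 -2.3]', '0.17:[-0.3 -0.7 -2. ]', '0.24:[-0.3  0.2  2.5]', 'None', '0.08:[-1.4  0.4  2.5]']
105 ['0.15:[-0.4 -0.4 -2. ]', '0.17:[-0.3 -0.7 -1.7]', '0.01:[-0.2  0.2  2.7]', 'None', 'None']
120 ['0.15:[-0.4 -0.4 -1.7]', '0.17:[-0.3 -0.7 -1.5]', '0.17:[-1.2 -0.7 -2.4]', 'None', '0.03:[ 0.9 -0.  -2.7]']
135 ['0.15:[-0.4 -0.4 -1.5]', '0.17:[-0.3 -0.7 -1.2]', '0.17:[-1.2 -0.7 -2.1]', '0.18:[-0.2  0.1 -2.6]', '0.29:[ 0.9 -0.  -2.4]']
150 ['0.15:[-0.4 -0.4 -1.2]', '0.36:[-0.2 -0.6 -1.1]', '0.17:[-1.2 -0.7 -1.8]', '0.44:[-0.2  0.1 -2.3]', '0.30:[ 0.9 -0.  -2.2]']
165 ['0.24:[-0.4 -0.4 -1. ]', '0.33:[-0.3 -0.6 -0.8]', '0.59:[-1.  -0.4 -1.9]', '0.40:[-0.7  0.1 -2.1]', '0.29:[-0.7  0.1 -2.1]']
```

```bash
python3 - <<'E'
from h import *
from rig import ctrl
def snap(n):
    i=ctrl.camera_info('wrist');np.savez(f'pics/{n}.npz',rvec=i['rvec'],tvec=i['tvec']);im=ctrl.read_camera('wrist')[:,:,::-1];cv2.imwrite(f'pics/{n}.png',im)
a=np.radians(-30)
for n,p in [('w_sl',(.535,.222,.2)),('w_sp',(.45,.006,.27)),('w_pen',(.484,-.2636,.27))]:
    ctrl.move_to(p,att(a)); print(ctrl.read_time(),ctrl.read_tool_pos()); snap(n)
print(ctrl.read_joint_pos())
E
```

```text
1.7583 [0.53444586 0.22375257 0.20001183]
2.7667 [0.45054965 0.00756088 0.26981079]
3.875 [ 0.48476924 -0.2616327   0.26952329]
[ 0.00525443  0.29241714  0.5146682   1.72334645 -0.15585828  1.16721032
  1.61354531]
```

View pics/w_sl.png

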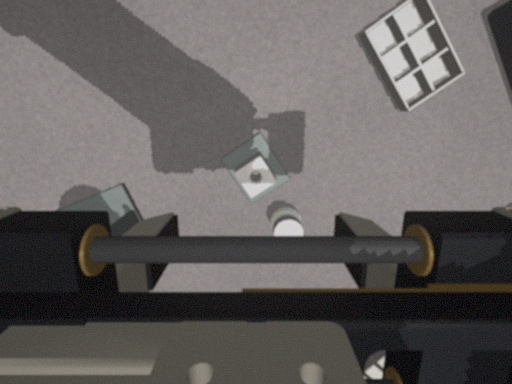

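View pics/w_sp.png

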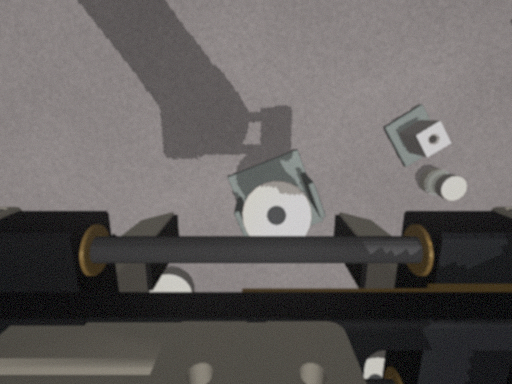

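View pics/w_pen.png

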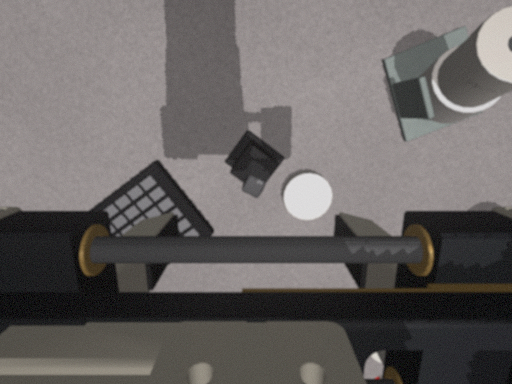

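```bash
python3 - <<'E'
from h import *
L=lambda n:cv2.imread(f'pics/{n}.png')
def c(n,x,y,w,s):return cv2.resize(L(n)[y-w:y+w,x-w:x+w],(390,390),interpolation=cv2.INTER_CUBIC)
cv2.imwrite('pics/m1.png',np.hstack([c('w_sl',256,168,40,0),c('w_sp',277,205,60,0)]))
p=c('w_pen',256,165,40,0); p=cv2.convertScaleAbs(p,alpha=1.8,beta=0)
cv2.imwrite('pics/m2.png',np.hstack([p,c('w_pen',450,70,61,0)]))
E
```

```text
(no output)
```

View pics/m1.png

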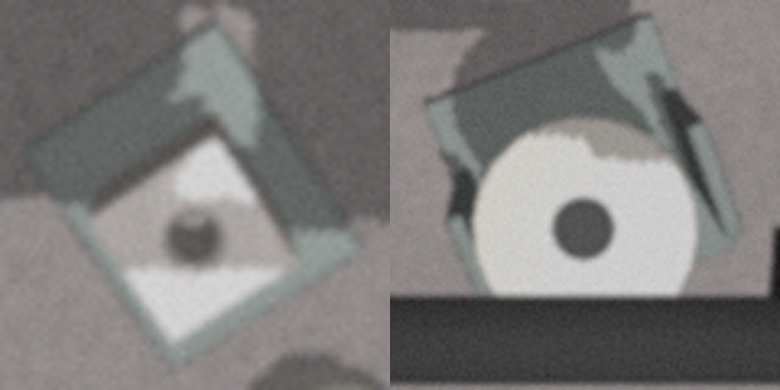

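View pics/m2.png

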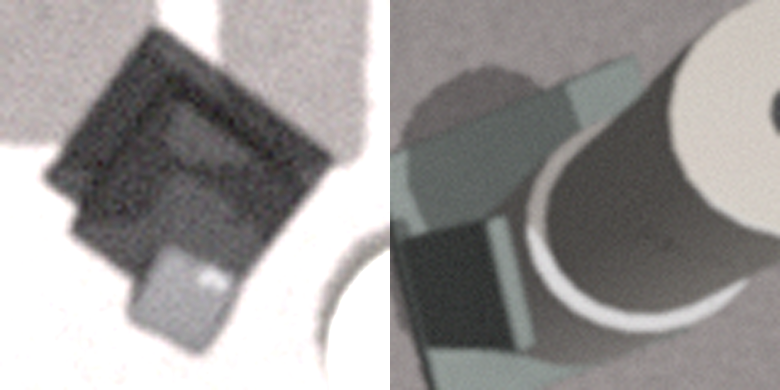

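```bash
python3 - <<'E'
from h import *
L=lambda n:cv2.imread(f'pics/{n}.png')
def c(n,x0,y0,w,g=1.0):return cv2.convertScaleAbs(cv2.resize(L(n)[y0:y0+w,x0:x0+w],None,fx=390/w,fy=390/w,interpolation=cv2.INTER_CUBIC),alpha=g)
cv2.imwrite('pics/m3.png',np.hstack([c('scene0',195,145,65),c('side0',180,190,65)]))
cv2.imwrite('pics/m4.png',np.hstack([c('w_pen',236,168,39,1.8),c('w_pen',380,22,130)]))
E
```

```text
(no output)
```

View pics/m3.png

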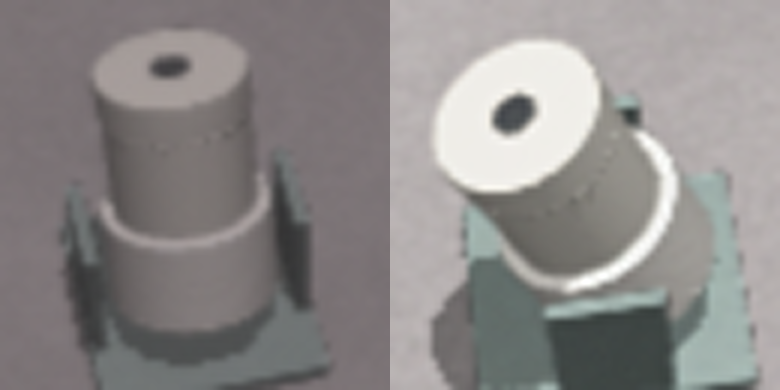

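View pics/m4.png

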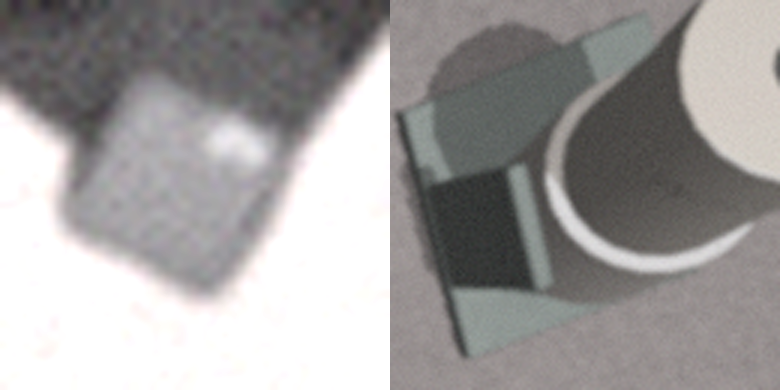

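```bash
cat > fit.py <<'E'
from h import *
from rig import ctrl
from scipy.optimize import least_squares
S=ctrl.camera_info('scene');D=ctrl.camera_info('side');W0=ctrl.camera_info('wrist')
def wi(n):
    z=np.load(f'pics/{n}.npz');return dict(W0,rvec=z['rvec'],tvec=z['tvec'])
sp,pn,sl=wi('w_sp'),wi('w_pen'),wi('w_sl')
def pts(v):
    x,y,yaw,t=v;R=Rn.from_euler('z',yaw).as_matrix();c=np.array([x,y,0])
    f=lambda *p:c+R@np.array(p)
    return dict(spot=f(-.085*np.sin(t),0,.065+.085*np.cos(t)),mm=f(-.06,-.056,.01),mp=f(-.06,.056,.01),pm=f(.06,-.056,.01),pp=f(.06,.056,.01),pmb=f(.06,-.056,.004))
obs=[(sp,'spot',(275.7,214.8)),(S,'spot',(222.9,155.6)),(D,'spot',(200.25,208.6)),
(pn,'mm',(383,59)),(pn,'pm',(405.3,141)),(pn,'mp',(467,25.7)),(sp,'mm',(227.4,175.4)),(sp,'mp',(295,149.3)),
(S,'pp',(249.2,205.4)),(D,'pp',(234.8,218.7)),(S,'pmb',(212.7,212.1)),(D,'pmb',(194.7,258.6))][:-1]
def res(v):
    P=pts(v);return np.concatenate([proj(i,P[k])[0]-u for i,k,u in obs])
r=least_squares(res,[.51,.005,0,.25],loss='soft_l1')
if __name__=='__main__':
    print(r.x,np.degrees(r.x[2:]),pts(r.x)['spot'])
    print(np.round(res(r.x).reshape(-1,2),1))
    print('spot tri',tri([(i,u) for i,k,u in obs[:3]]))
    print('sleeve',onz(sl,(255.4,176),.055),onz(sp,(433,139),.055),tri([(S,(297.3,167.6)),(D,(201.8,166.8)),(sl,(255.4,176)),(sp,(433,139))]))
    print('pen',onz(pn,(253.25,186.15),.17), tri([(S,(123.9,175.5)),(D,(225,305.7)),(pn,(253.25,186.15))]))
    cs=[onz(pn,(236+(x+.5)/10-.5,168+(y+.5)/10-.5),.17) for x,y in [(145,75),(65,210),(215,300),(285,155)]]
    for k in range(4):
        e=cs[(k+1)%4]-cs[k]; print('edge',np.linalg.norm(e),np.degrees(np.arctan2(e[1],e[0])))
E
python3 fit.py
```

```text
[ 0.51686926  0.00255207 -0.14835967  0.30764757] [-8.50038284 17.62690723] [0.49141252 0.00635678 0.14600913]
[[-0.3  0.1]
 [ 0.1  0.2]
 [ 0.1  0.9]
 [ 0.7 -1.1]
 [ 0.1  0.6]
 [-0.3 -1.3]
 [-1.3  1. ]
 [ 2.2 -0.3]
 [ 0.5  0.1]
 [ 0.7  0. ]
 [-0.9  1.8]]
spot tri (array([0.49144681, 0.00678304, 0.14750305]), [np.float64(0.0005049922040325665), np.float64(0.0008094277248734101), np.float64(0.0008913913713527432)])
sleeve [0.53298127 0.22280835 0.055     ] [0.53346393 0.2212491  0.055     ] (array([0.53444465, 0.22262283, 0.05232408]), [np.float64(0.0011140908509454399), np.float64(0.0013333803352907792), np.float64(0.0009609046204744609), np.float64(6.912180467567922e-05)])
pen [ 0.4821917  -0.26411869  0.17      ] (array([ 0.48306032, -0.26368304,  0.1700921 ]), [np.float64(0.0003810228964574483), np.float64(0.0009201301424596209), np.float64(0.0009755184123091566)])
edge 0.014795962015931674 -60.15623918891486
edge 0.016393722778065212 28.208528737036577
edge 0.015339731149613263 125.36956361846228
edge 0.014909922995980077 -150.1383008516633
```

Measured so far:

| Item | Position / angle |
|---|---|
| Pen | (0.4826, -0.264), flats at about 30° |
| Sleeve mouth | (0.534, 0.2226) |
| Spot | (0.4914, 0.0065, 0.147) |
| Cradle yaw | -8.5° |
| Lean | about 17° |

Next I'll grasp the pen.

```bash
cat >> h.py <<'E'
def snap(ctrl,n,cam='wrist'):
    i=ctrl.camera_info(cam);np.savez(f'pics/{n}.npz',rvec=i['rvec'],tvec=i['tvec']);im=ctrl.read_camera(cam)[:,:,::-1];cv2.imwrite(f'pics/{n}.png',im)
E
python3 - <<'E'
from h import *
from rig import ctrl
a=np.radians(-60); p=np.array([.4826,-.264,.24]); print(ctrl.read_tool_pos())
ctrl.grip(.05)
ctrl.move_to(p,att(a)); ctrl.hold(.15); print(ctrl.read_time(),ctrl.read_tool_pos()-p)
snap(ctrl,'w_pre')
W=ctrl.camera_info('wrist'); print('expect pen top',proj(W,[.4826,-.264,.17]))
E
```

```text
[ 0.48483759 -0.26135138  0.26967277]
5.4333 [ 0.00034371 -0.00023006  0.00060159]
expect pen top [[256.37790763 194.75043982]]
```

View pics/w_pre.png

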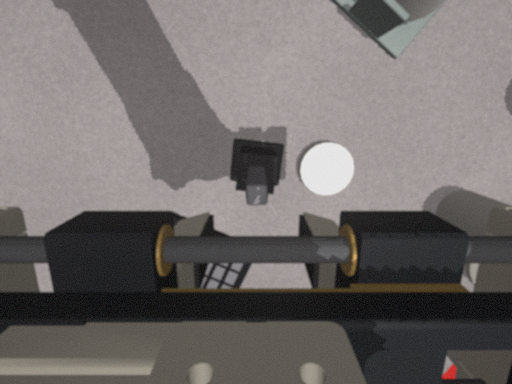

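The pen top is at about (256.5,194), as predicted, and its flats line up with the jaws. Going down to grip.

```bash
python3 - <<'E'
from h import *
from rig import ctrl
ctrl.line_to([.4826,-.264,.116],rate=.12); 
ctrl.grip(.0); print(ctrl.read_time(),ctrl.read_tool_pos(),ctrl.read_gripper_width(),ctrl.read_contact_force())
ctrl.line_to([.4826,-.264,.32],rate=.15); ctrl.hold(.1)
print(ctrl.read_time(),ctrl.read_tool_pos(),ctrl.read_gripper_width(),ctrl.read_contact_force())
snap(ctrl,'s_l','scene');snap(ctrl,'d_l','side');snap(ctrl,'w_l')
E
python3 - <<'E'
from h import *
L=lambda n:cv2.imread(f'pics/{n}.png')
from rig import ctrl
S=ctrl.camera_info('scene');D=ctrl.camera_info('side')
P=ctrl.read_tool_pos()
u=proj(S,P)[0];v=proj(D,P)[0];print(u,v,proj(S,P-[0,0,.106]),proj(D,P-[0,0,.106]))
f=lambda n,u:cv2.resize(L(n)[max(int(u[1])-50,0):,max(int(u[0])-50,0):][:110,:100],(390,429),interpolation=cv2.INTER_CUBIC)
cv2.imwrite('pics/m5.png',np.hstack([f('s_l',u),f('d_l',v)]))
E
```

```text
7.2833 [ 0.4826452  -0.26396397  0.11605768] 0.01814156213477128 [ 0.09080289  0.31571251 -0.00686268]
8.8917 [ 0.48228175 -0.26381753  0.31921422] 0.018162031404697028 [-0.48537764  0.26362699 -0.15424644]
[110.28387034 134.38720784] [218.62958358 269.48806064] [[120.00558859 164.32141029]] [[222.80585123 296.38377691]]
```

View pics/m5.png

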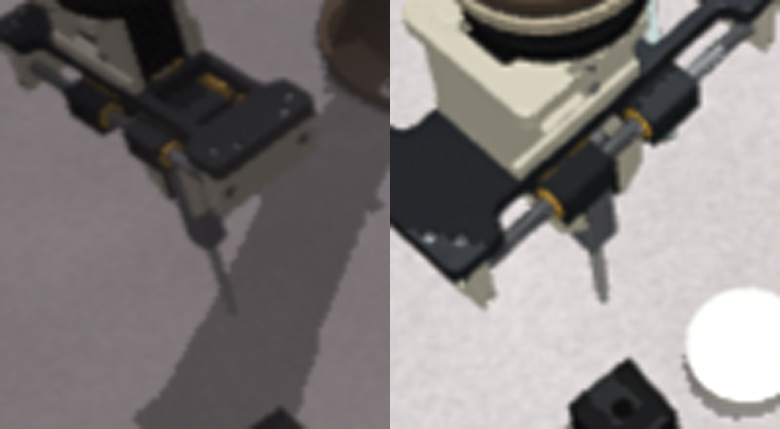

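View pics/w_l.png

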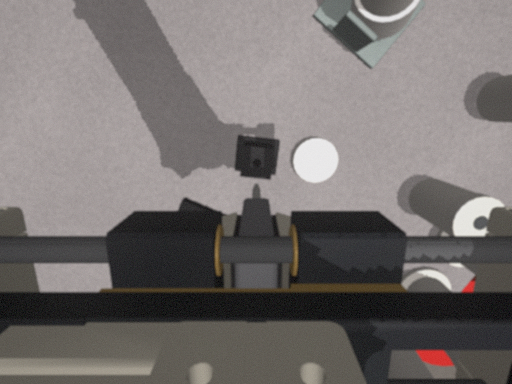

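The pen is gripped straight. Its tip is at scene (119.8,163.6) against a predicted (120.0,164.3), and at side (222.1,295.4) against (222.8,296.4). Next, above the sleeve.

```bash
python3 - <<'E'
from h import *
from rig import ctrl
a=np.radians(-60); W=ctrl.camera_info('wrist');T=ctrl.read_tool_pos(); print('tip pred wrist',proj(W,T-[0,0,.106]))
ctrl.move_to([.5337,.2224,.31],att(a)); 
ctrl.line_to([.5337,.2224,.185],rate=.15); ctrl.hold(.15)
T=ctrl.read_tool_pos();W=ctrl.camera_info('wrist');print(ctrl.read_time(),T,ctrl.read_contact_force())
print('tip',proj(W,T-[0,0,.106]),'mouth',proj(W,[.5337,.2224,.055]))
snap(ctrl,'w_s2');snap(ctrl,'s_s2','scene');snap(ctrl,'d_s2','side')
S=ctrl.camera_info('scene');D=ctrl.camera_info('side')
for n,i in(('S',S),('D',D)): print(n,proj(i,T-[0,0,.106]),proj(i,[.5337,.2224,.055]))
f=lambda n,x,y,w:cv2.resize(cv2.imread(f'pics/{n}.png')[y-w:y+w,x-w:x+w],(260,260),interpolation=cv2.INTER_CUBIC)
cv2.imwrite('pics/m6.png',np.hstack([f('w_s2',256,175,32),f('s_s2',297,160,30),f('d_s2',202,160,30)]))
E
```

```text
tip pred wrist [[256.57681448 184.93974728]]
11.9583 [0.53429981 0.22263051 0.18599634] [-0.5181845  -0.47784511 -0.02182306]
tip [[256.3628585  184.88539937]] mouth [[255.68672755 178.96518117]]
S [[298.22743305 161.02337672]] [[297.3728354  166.52219537]]
D [[200.67584595 160.75526228]] [[201.42011685 166.75759975]]
```

View pics/m6.png

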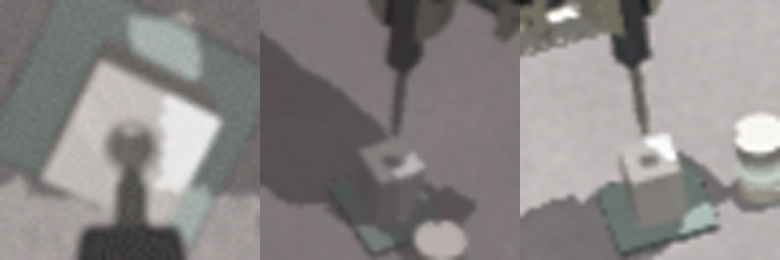

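```bash
python3 - <<'E'
from h import *
f=lambda n,x,y,w:cv2.resize(cv2.imread(f'pics/{n}.png')[y-w:y+w,x-w:x+w],(390,390),interpolation=cv2.INTER_CUBIC)
cv2.imwrite('pics/m7.png',np.hstack([f('s_s2',298,165,13),f('d_s2',202,165,13)]))
cv2.imwrite('pics/m8.png',np.hstack([f('w_s2',256,178,20),f('s_s2',298,165,13)]))
E
```

```text
(no output)
```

View pics/m7.png

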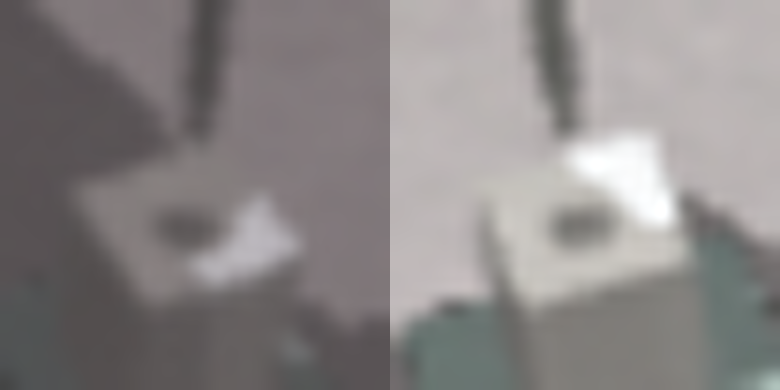

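View pics/m8.png

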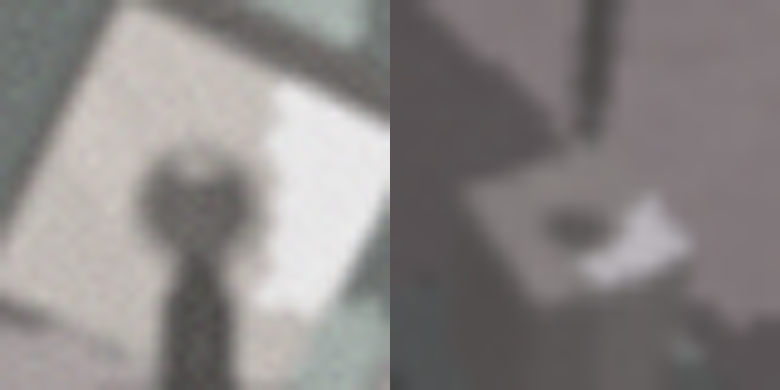

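Tip and mouth agree with prediction to within 1 mm in all three views: mouth at scene (297.0,166.7), side (201.4,166.6) and wrist (255.9,178.4). Inserting.

```bash
python3 - <<'E'
from h import *
from rig import ctrl
print(ctrl.read_contact_force())
x,y=.5337,.2224
g=ctrl.line_to([x,y,.122],rate=.06,guard=6); print(g,ctrl.read_tool_pos(),ctrl.read_contact_force())
if not g:
    g=ctrl.line_to([x,y,.1115],rate=.02,guard=8); ctrl.hold(.3)
    print(g,ctrl.read_time(),ctrl.read_tool_pos(),ctrl.read_contact_force(),ctrl.read_wrist_torque(),ctrl.read_gripper_width())
    snap(ctrl,'s_in','scene');snap(ctrl,'d_in','side')
f=lambda n,x,y,w:cv2.resize(cv2.imread(f'pics/{n}.png')[y-w:y+w,x-w:x+w],(390,390),interpolation=cv2.INTER_CUBIC)
cv2.imwrite('pics/m9.png',np.hstack([f('s_in',298,160,26),f('d_in',202,160,26)]))
E
```

```text
[-0.72111217  0.38282365 -0.21204309]
False [0.53399968 0.22251439 0.12240136] [ 0.38124053  1.26478692 -0.93184275]
False 14.2833 [0.53386633 0.22247124 0.11165632] [1.0217191  1.28814223 0.88284253] [ 0.13675404 -0.15899852  0.03182899] 0.0177056987023276
```

View pics/m9.png

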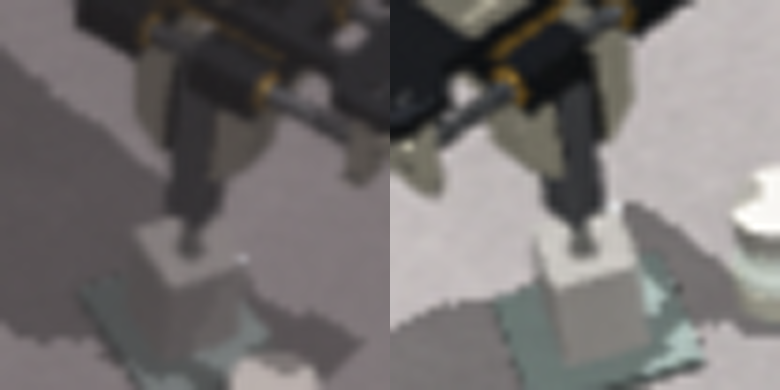

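The rod is in the bore. The force rise is only about 1.8 N with noise, so I'll press slightly deeper to confirm contact with the bottom.

```bash
cat >> h.py <<'E'
def avgf(ctrl,n=10,dt=.03):
    F=[]
    for _ in range(n): ctrl.hold(dt);F.append(ctrl.read_contact_force())
    F=np.array(F);return F.mean(0).round(2),F.std(0).round(2)
E
python3 - <<'E'
from h import *
from rig import ctrl
print(avgf(ctrl))
ctrl.line_to([.5337,.2224,.1090],rate=.02,guard=8); ctrl.hold(.1)
print(ctrl.read_tool_pos(),avgf(ctrl),ctrl.read_gripper_width())
E
```

```text
(array([0.82, 0.62, 2.05]), array([0.21, 0.4 , 0.43]))
[0.53380189 0.22245506 0.10903477] (array([0.73, 0.32, 2.43]), array([0.3 , 0.54, 0.39])) 0.01770746670972661
```

```bash
python3 - <<'E'
from h import *
from rig import ctrl
ctrl.line_to([.5337,.2224,.19],rate=.08); ctrl.hold(.1)
print(ctrl.read_time(),ctrl.read_tool_pos(),avgf(ctrl,6),ctrl.read_gripper_width())
snap(ctrl,'w_o');snap(ctrl,'s_o','scene');snap(ctrl,'d_o','side')
T=ctrl.read_tool_pos();R=Rn.from_rotvec(ctrl.read_orientation()).as_matrix();tip=T+R[:,1]*.106
S=ctrl.camera_info('scene');D=ctrl.camera_info('side');print(R[:,1],proj(S,tip),proj(D,tip))
f=lambda n,x,y,w:cv2.resize(cv2.imread(f'pics/{n}.png')[y-w:y+w,x-w:x+w],(390,390),interpolation=cv2.INTER_CUBIC)
cv2.imwrite('pics/m10.png',np.hstack([f('s_o',298,155,20),f('d_o',202,155,20)]))
E
```

```text
16.6917 [0.53336495 0.22223481 0.1893918 ] (array([ 0.14,  0.1 , -1.  ]), array([0.36, 0.57, 0.76])) 0.018128722450291252
[-6.89366090e-05 -7.53403416e-05 -9.99999995e-01] [[298.16750395 160.00947458]] [[200.33923499 159.92910091]]
```

View pics/m10.png

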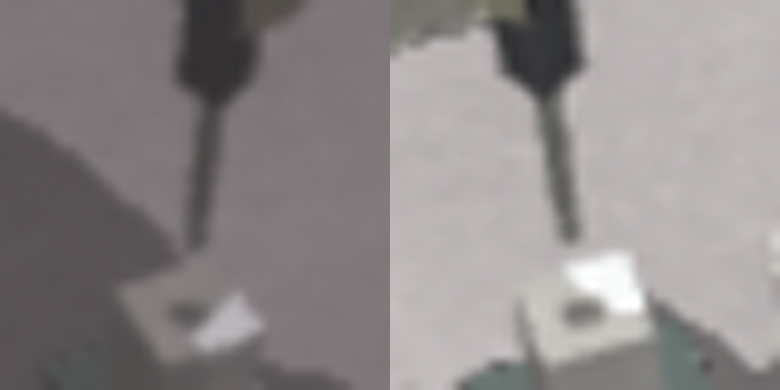

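The in-air baseline is -1.0 N, so the push on the sleeve bottom was about 3.0 and then 3.4 N, which fits the spring. The pen is still straight in hand. I'll go to the aligned pre-pose over the spot, using the fit refined with the lid rim.

```bash
cat > rim.py <<'E'
from fit import *
from scipy.spatial import cKDTree
def rimpts(n,seed,cam,show=None):
    im=cv2.GaussianBlur(cv2.imread(f'pics/{n}.png'),(0,0),.6)
    m=np.zeros((386,514),np.uint8)
    cv2.floodFill(im,m,seed,(255,0,255),(9,)*3,(9,)*3,4|cv2.FLOODFILL_MASK_ONLY|cv2.FLOODFILL_FIXED_RANGE|(255<<8))
    m=m[1:-1,1:-1]; m=cv2.morphologyEx(m,cv2.MORPH_CLOSE,np.ones((3,3)))
    c=max(cv2.findContours(m,cv2.RETR_EXTERNAL,cv2.CHAIN_APPROX_NONE)[0],key=cv2.contourArea)
    return c[:,0].astype(float),cv2.fitEllipse(c)
for n,s in(('scene0',(215,155)),('side0',(193,205))):
    c,e=rimpts(n,s,None); print(n,len(c),e)
    im=cv2.imread(f'pics/{n}.png'); 
    x,y=map(int,e[0]); big=cv2.resize(im[y-32:y+32,x-32:x+32],None,fx=6,fy=6,interpolation=cv2.INTER_CUBIC)
    for p in c: cv2.circle(big,tuple(int(v) for v in (p-[x-32,y-32]+.5)*6),1,(0,0,255),-1)
    cv2.imwrite(f'pics/rim_{n}.png',big)
E
python3 rim.py; python3 -c "
import cv2,numpy as np
cv2.imwrite('pics/m11.png',np.hstack([cv2.imread('pics/rim_scene0.png'),cv2.imread('pics/rim_side0.png')]))"
```

```text
scene0 52 ((222.7625732421875, 156.31129455566406), (11.061595916748047, 23.169416427612305), 84.41696166992188)
side0 68 ((200.48873901367188, 208.67127990722656), (20.074918746948242, 27.572330474853516), 53.87447738647461)
```

View pics/m11.png

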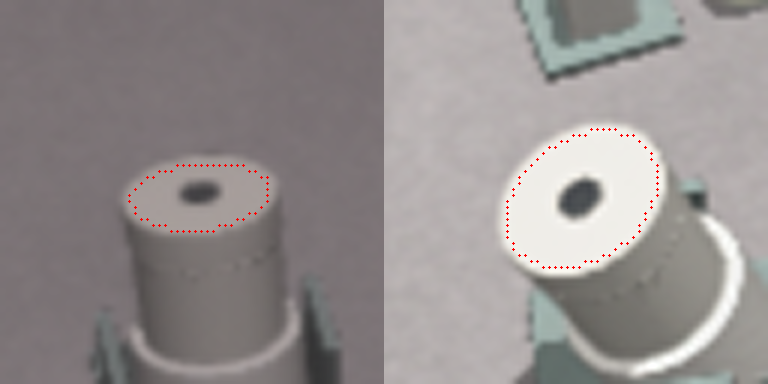

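```bash
python3 - <<'E'
from h import *
from rig import ctrl
from fit import r,pts
yaw,t=r.x[2],.29
n=Rn.from_euler('z',yaw).apply([-np.sin(t),0,np.cos(t)]); sp=np.array([.4914,.0065,.1468])
for ad in (-30,-60,-75,-90):
    o=att(np.radians(ad),n); print(ad,[ctrl.ik(sp+n*d,o) is not None for d in (.1,.166,.2)])
o=att(np.radians(-60),n)
ctrl.line_to([.5337,.2224,.30],rate=.2)
ctrl.move_to(sp+n*.176,o); ctrl.hold(.15)
T=ctrl.read_tool_pos();print(ctrl.read_time(),T,T-(sp+n*.176),ctrl.read_joint_pos(),avgf(ctrl,6))
snap(ctrl,'w_p');snap(ctrl,'s_p','scene');snap(ctrl,'d_p','side')
W=ctrl.camera_info('wrist');print(proj(W,sp))
E
```

```text
-30 [True, True, True]
-60 [True, True, True]
-75 [True, True, True]
-90 [True, True, True]
18.8083 [0.44256106 0.01509214 0.31550867] [9.35797258e-04 1.15291144e-03 5.77450159e-05] [-0.84486679 -0.1847108   0.50823175  2.08822442  0.2708652   0.97183595
  0.04589107] (array([-0.17, -0.23, -1.13]), array([0.47, 0.49, 0.47]))
[[256.44924896 170.88729592]]
```

View pics/w_p.png

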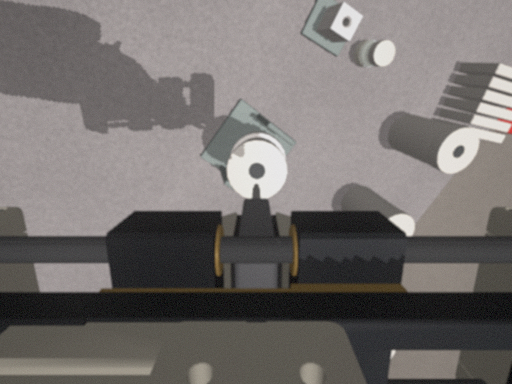

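View pics/d_p.png

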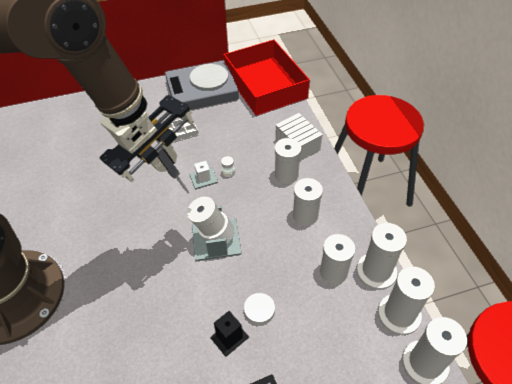

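```bash
python3 - <<'E'
from h import *
f=lambda n,x,y,w,W=390:cv2.resize(cv2.imread(f'pics/{n}.png')[y-w:y+w,x-w:x+w],(W,W),interpolation=cv2.INTER_CUBIC)
cv2.imwrite('pics/m12.png',f('w_p',250,148,56,560))
cv2.imwrite('pics/m13.png',np.hstack([f('s_p',225,175,39),f('d_p',210,225,39)]))
E
```

```text
(no output)
```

View pics/m12.png

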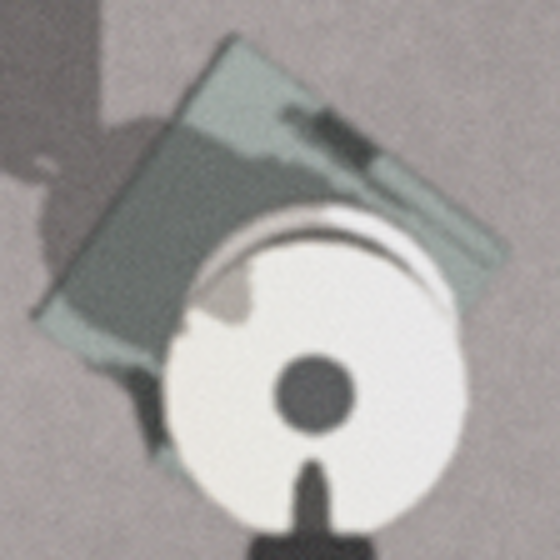

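View pics/m13.png

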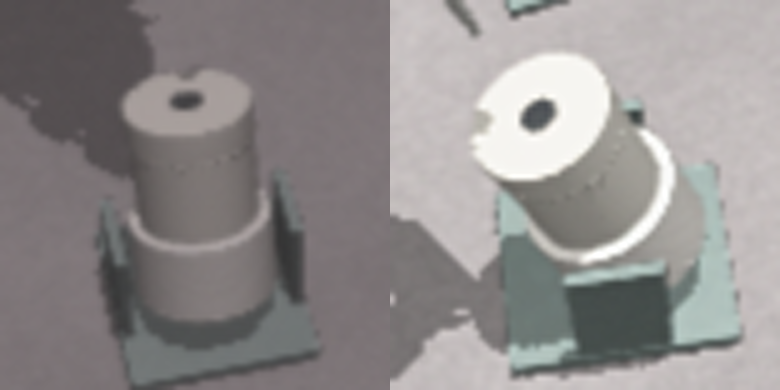

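```bash
cat > fit2.py <<'E'
from rim import *
wp=wi('w_p')
obs2=obs+[(wp,'spot',(256.6,170.4)),(wp,'mp',(240.2,99.2)),(wp,'mm',(200.6,154.6)),(wp,'pp',(295.2,141.6)),(D,'pm',(240.6,252.8)),(D,'mm',(195,258.6)),(D,'pp',(235,218.6)),(S,'pp',(249.6,205)),(S,'pm',(212.2,212.1))]
cs=[(S,rimpts('scene0',(215,155),None)[0]),(D,rimpts('side0',(193,205),None)[0])]
th=np.linspace(0,2*np.pi,720,endpoint=False)
def res2(v,full=False):
    P=pts(v[:4]); yaw,t=v[2],v[3]; out=[(proj(i,P[k])[0]-u) for i,k,u in obs2]
    R=Rn.from_euler('zy',[0,0]).as_matrix(); Rz=Rn.from_euler('z',yaw); ex=Rz.apply([np.cos(t),0,np.sin(t)]);ey=Rz.apply([0,1,0])
    o=[]
    for k,(i,c) in enumerate(cs):
        # rim shift nuisance (du,dv) and inset d
        q=proj(i,P['spot']+.0365*(np.outer(np.cos(th),ex)+np.outer(np.sin(th),ey)))+v[4+3*k:6+3*k]
        tr=cKDTree(q);d,j=tr.query(c)
        o.append((d-v[6+3*k])*.5)
    return np.concatenate([np.concatenate(out)]+o+[v[[4,5,7,8]]*1.0])
v0=np.r_[r.x,0,0,1,0,0,1]
r2=least_squares(res2,v0,loss='soft_l1',diff_step=1e-4)
if __name__=='__main__':
    print(r2.x[:4],np.degrees(r2.x[2:4]),pts(r2.x[:4])['spot'],r2.x[4:])
    J=r2.jac;C=np.linalg.inv(J.T@J);print('sd',np.sqrt(np.diag(C))[:4])
    print(np.round(res2(r2.x)[:2*len(obs2)].reshape(-1,2),1).tolist())
    for i,(cam,c) in enumerate(cs): # rim only: tilt sweep
        for t in (.22,.26,.3,.34,.38):
            g=lambda w:(lambda vv:res2(vv)[2*len(obs2)+ (0 if i==0 else len(cs[0][1])):][:len(c)])(np.r_[r2.x[:3],t,*( [w[0],w[1],w[2],0,0,1] if i==0 else [0,0,1,w[0],w[1],w[2]])])
            s=least_squares(g,[0,0,1],diff_step=1e-3); print(i,t,round(s.cost,3),s.x.round(2))
    print('tri spot',tri([(i,u) for i,k,u in obs2 if k=='spot']))
E
python3 fit2.py
```

```text
scene0 52 ((222.7625732421875, 156.31129455566406), (11.061595916748047, 23.169416427612305), 84.41696166992188)
side0 68 ((200.48873901367188, 208.67127990722656), (20.074918746948242, 27.572330474853516), 53.87447738647461)
[ 0.51660723  0.0030466  -0.14355042  0.30157012] [-8.22483338 17.27869492] [0.49162022 0.00665834 0.14616406] [-0.25629783  0.2929028   1.26448063  0.00945941 -0.79725278  1.37895169]
sd [0.00068198 0.00050388 0.00795069 0.01137915]
[[0.1, 0.2], [0.2, 0.2], [0.1, 0.7], [0.9, -1.2], [0.6, 0.3], [-0.3, -1.8], [-1.2, 0.9], [2.2, -0.8], [0.7, -0.1], [0.4, -0.2], [-0.6, 1.8], [-0.3, 0.4], [0.5, -1.1], [-1.5, 2.1], [1.3, 0.5], [0.1, 0.7], [-0.8, 1.5], [0.2, -0.1], [0.3, 0.3], [-0.2, 0.5]]
0 0.22 0.673 [-0.78 -0.99  1.94]
0 0.26 0.517 [-0.57 -0.32  1.61]
0 0.3 0.629 [-0.36  0.3   1.28]
0 0.34 0.999 [-0.17  0.88  0.93]
0 0.38 1.159 [-0.15  1.01  0.73]
1 0.22 1.289 [-2.64 -0.07  1.55]
1 0.26 0.694 [-1.32 -0.45  1.48]
1 0.3 0.535 [-0.02 -0.85  1.38]
1 0.34 0.844 [ 1.26 -1.29  1.27]
1 0.38 1.649 [ 2.51 -1.75  1.15]
tri spot (array([0.49138945, 0.00699689, 0.14724377]), [np.float64(0.0004096321951281035), np.float64(0.0009171245738936239), np.float64(0.0009057940259498375), np.float64(0.0004352622331225889)])
```

```bash
cat > spot.py <<'E'
from h import *
yaw,t=-.145,.293
n=Rn.from_euler('z',yaw).apply([-np.sin(t),0,np.cos(t)]); sp=np.array([.4915,.0068,.1466]); o=att(np.radians(-60),n); L=.106
E
python3 - <<'E'
from spot import *
from rig import ctrl
ctrl.line_to(sp+n*(L+.012),o,rate=.06); ctrl.hold(.2)
T=ctrl.read_tool_pos();R=Rn.from_rotvec(ctrl.read_orientation()).as_matrix();tip=T+R[:,1]*L
print(ctrl.read_time(),(T-sp-n*(L+.012))*1e3,np.degrees(np.arccos(-R[:,1]@n)),avgf(ctrl,6))
snap(ctrl,'w_q');snap(ctrl,'s_q','scene');snap(ctrl,'d_q','side')
for c in ('wrist','scene','side'):
    i=ctrl.camera_info(c);print(c,proj(i,np.array([tip,sp])).round(1).tolist())
f=lambda n,x,y,w:cv2.resize(cv2.imread(f'pics/{n}.png')[y-w:y+w,x-w:x+w],(390,390),interpolation=cv2.INTER_CUBIC)
cv2.imwrite('pics/m14.png',np.hstack([f('s_q',223,152,20),f('d_q',200,204,20)]))
cv2.imwrite('pics/m15.png',f('w_q',256,180,39))
E
```

```text
20.475 [0.10912078 0.04950271 0.2632925 ] 0.031032375003266124 (array([-0.13,  0.19, -0.33]), array([0.61, 0.37, 0.28]))
wrist [[256.9, 185.2], [256.6, 182.2]]
scene [[222.8, 151.9], [223.1, 155.6]]
side [[198.4, 206.4], [200.3, 209.2]]
```

View pics/m14.png

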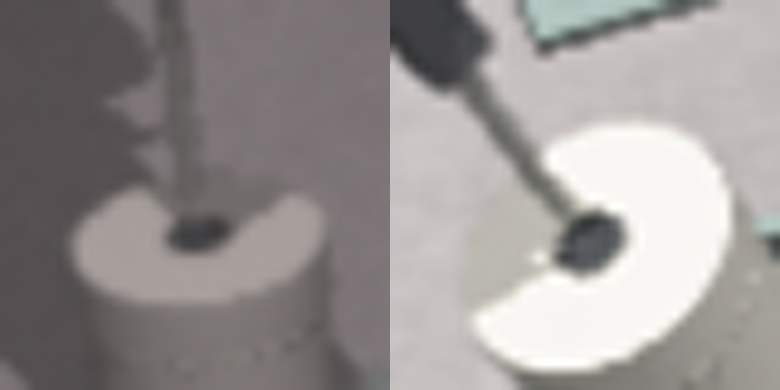

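View pics/m15.png

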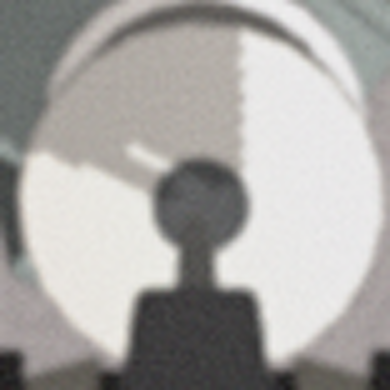

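Disc and tip agree with prediction in all three views: disc at scene (222.9,155.5), side (200.1,208.5) and wrist (256.6,181.8). Pressing in small steps while logging the force.

```bash
python3 - <<'E'
from spot import *
from rig import ctrl
ctrl.line_to(sp+n*(L+.004),o,rate=.03); ctrl.hold(.15)
D=[]
for d in (.004,.003,.002,.001,0,-.001,-.002,-.003,-.004):
    if d<.004: ctrl.line_to(sp+n*(L+d),o,rate=.02,guard=10)
    ctrl.hold(.1); m,s=avgf(ctrl,10,.025); T=ctrl.read_tool_pos(); h=(T-sp)@n-L
    lat=(T-sp)-n*((T-sp)@n); D.append((h,m@n)); print(d,round(h*1e3,2),round(m@n,2),m,(lat*1e3).round(2))
print(ctrl.read_time()); np.save('press.npy',D)
E
```

```text
0.004 4.04 -1.05 [-0.06  0.19 -1.12] [ 0.03 -0.01  0.01]
0.003 3.02 -0.94 [-0.06  0.13 -1.01] [0.02 0.01 0.  ]
0.002 2.01 -0.98 [-0.05 -0.09 -1.03] [0.   0.01 0.  ]
0.001 1.02 -0.8 [-0.13  0.24 -0.88] [0.03 0.   0.01]
0 0.01 -0.96 [-0.05 -0.12 -1.01] [ 0.01 -0.    0.  ]
-0.001 -0.96 0.18 [ 0.21 -0.06  0.25] [0.06 0.02 0.02]
-0.002 -1.97 0.41 [-0.31  0.01  0.34] [0.06 0.01 0.02]
-0.003 -2.99 0.77 [-0.15 -0.12  0.76] [0.02 0.03 0.  ]
-0.004 -4.0 1.24 [-0.16  0.14  1.24] [ 0.02 -0.    0.01]
26.5417
```

The baseline is -0.95 N and contact is at about h = -0.9 mm, so half way in is h ≈ -5.8 mm.

```bash
python3 - <<'E'
from spot import *
from rig import ctrl
ctrl.line_to(sp+n*(L-.0058),o,rate=.02,guard=10); ctrl.hold(.3)
m,s=avgf(ctrl,25,.03);T=ctrl.read_tool_pos();R=Rn.from_rotvec(ctrl.read_orientation()).as_matrix()
print(ctrl.read_time(),((T-sp)@n-L)*1e3,m,m@n+.95,np.degrees(np.arccos(-R[:,1]@n)),ctrl.read_gripper_width(),ctrl.read_wrist_torque())
snap(ctrl,'w_f');snap(ctrl,'s_f','scene');snap(ctrl,'d_f','side')
f=lambda n,x,y,w:cv2.resize(cv2.imread(f'pics/{n}.png')[y-w:y+w,x-w:x+w],(390,390),interpolation=cv2.INTER_CUBIC)
cv2.imwrite('pics/m16.png',np.hstack([f('s_f',225,170,39),f('d_f',210,222,39)]))
cv2.imwrite('pics/m17.png',np.hstack([f('w_f',256,180,39),f('d_f',200,204,20)]))
E
```

```text
27.925 -5.794155023826783 [-0.41  0.36  2.11] 3.10227515571633 0.00024024286250121197 0.01818025784406312 [0.02261439 0.25984737 0.05890864]
```

View pics/m16.png

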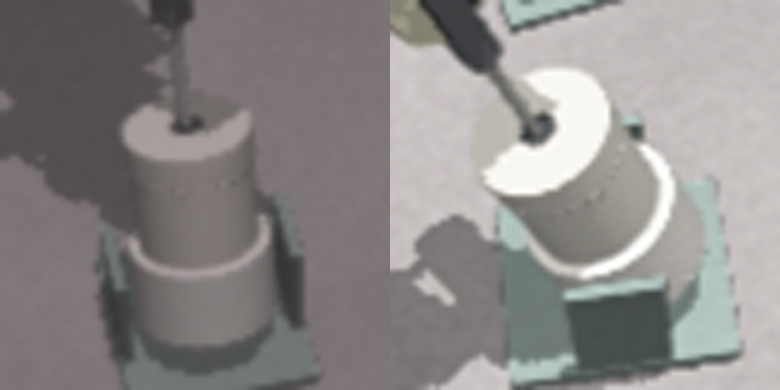

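View pics/m17.png

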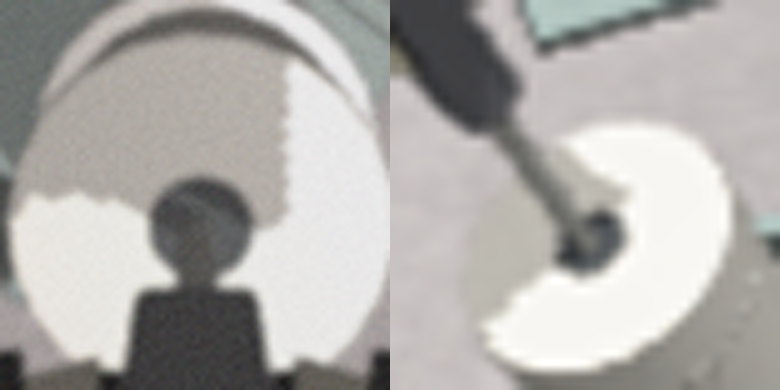

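View pics/s_f.png

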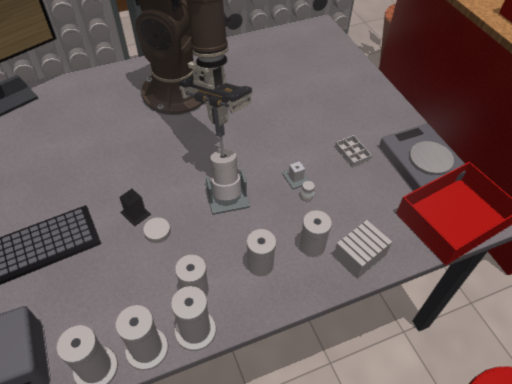

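The tip sits on the disc, at scene (223,155) and side (200,208). The lid, cradle and bystanders appear unmoved. The push is 3.1 N, matching the half-way force. Handing in.

```bash
python3 - <<'E'
from rig import ctrl
print(ctrl.read_time(),ctrl.close_job())
E
```

```text
the job is handed in; nothing more can be done
28.075 None
```

I handed the job in at 28.1 s of the 58 s allowed. The pen is being held on the leaning canister's disc, still pressing about half way in; no verdict was reported.

- **Check sleeve:** I took the pen from its stand and lowered the rod into the bore without catching. It pressed on the bottom with about 3.0 N, then about 3.4 N when pushed 2.6 mm deeper. The spring should have given about 2.7 N and 3.8 N, so the readings differ by up to 0.4 N. Contact with the bottom is clear, but its exact depth is less so. I then drew the pen straight out, and it was still straight in the grip.
- **Disc in the lid:** I set the tip on the disc with the pen square to the lid as measured from the pictures (lean about 16.8°, cradle turned about -8.3°). I trust those angles to about 1°, and I had no independent check of squareness.
- **Final push:** stepping in, I felt contact about 0.9 mm deeper than the pictures predicted. I ended about 5 mm past contact with 3.1 N, against 3 N expected half way. The force readings put the plunger depth within about 1 mm.
- **Last pictures:** the tip is on the disc, possibly 1–2 mm off centre. The lid, cradle and the other things looked to be where they started; I judged that by eye and did not re-measure them.

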